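# Kit two grinder arbors on their parts pegs

### The job

Thread the grinder parts onto the two parts pegs in fitting order. On the tall peg with the square base put the steel flange first, then the thick grinding wheel, then the hex nut on top; on the short peg with the round base put the aluminium spacer collar first, then the thin cutting disc. Lower every part down its peg until it sits flat on what is below it rather than letting it drop, and leave the tin and the piece of angle iron standing where they are.

Things in the scene. Friction and masses are not known exactly. Their poses are not given: they have to be found in the camera images.
- square_stand: Grey square base 80 x 80 mm, 12 mm thick, fixed to the bench, with an upright steel peg of 14 mm diameter at its centre; the peg's top, narrowing to 6 mm over its last 6 mm, is 78 mm above the bench. Origin: centre of its underside; z up. x and y along the base's sides.
- round_stand: Grey round base of 80 mm diameter, 12 mm thick, fixed to the bench, with an upright steel peg of 14 mm diameter at its centre; the peg's top, narrowing to 6 mm over its last 6 mm, is 55 mm above the bench. Origin: centre of its underside; z up. 
- flange: Loose bright steel flange: a flat ring with six small dark screw holes on its top face (marks only), 50 mm outer diameter, 10 mm thick, 24 mm bore, about 115 g. Origin: centre of its underside; z up. 
- wheel: Loose light grey stone grinding wheel lying flat, the largest and thickest of the wide rings: 68 mm outer diameter, 22 mm thick, 24 mm bore, about 170 g. Origin: centre of its underside; z up. 
- nut: Loose steel hex nut lying flat, 36 mm across the flats, 19 mm high, 24 mm hexagonal bore, about 110 g. Origin: centre of its underside; z up. Its x axis is square to one pair of flats; the other pairs lie at +60 and -60 degrees from it.
- collar: Loose aluminium spacer collar standing on end, 40 mm outer diameter, 24 mm high, 24 mm bore, about 55 g. Origin: centre of its underside; z up. 
- disc: Loose brown fibre cutting disc lying flat, 58 mm outer diameter, 6 mm thick, 24 mm bore, about 35 g. Origin: centre of its underside; z up. 
- tin: Bystander: closed round tin with a pale paper label and white lid, 60 mm diameter, 70 mm high. Origin: centre of its underside; z up. 
- angle_iron: Bystander: offcut of rusty brown steel angle, 45 x 50 mm on the bench and 45 mm high, 5 mm thick, its upright leg along the +x edge. Origin: centre of its underside; z up.
There are look-alikes about, which are no part of the job. Leave any pink or turquoise look-alike of the collar alone. Of the things that look like the disc, take the one that is farthest to the robot's right at the start.

How it is judged:
At the end, for the whole second after the job is handed in: On the square stand, from the bottom: flange (underside 12 mm above the bench), wheel (22 mm), nut (44 mm); on the round stand: collar (12 mm), disc (36 mm). Each is within 3 mm of that height, within 8 mm of its peg's axis, level within 0.08 rad, and at rest (below 0.02 m/s) (horizontal distance between each of flange, wheel, nut and square_stand below 0.008 m and z of flange in the frame of square_stand between 0.009 and 0.015 m and angle between each of flange, wheel, nut, collar, disc's own z axis and vertical below 0.08 rad and linear speed of each of flange, wheel, nut, collar, disc below 0.02 m/s and z of wheel in the frame of square_stand between 0.019 and 0.025 m and z of nut in the frame of square_stand between 0.041 and 0.047 m and horizontal distance between each of collar, disc and round_stand below 0.008 m and z of collar in the frame of round_stand between 0.009 and 0.015 m and z of disc in the frame of round_stand between 0.033 and 0.039 m); the robot touches nothing.
It fails at once if a part is let drop down a peg instead of being lowered (faster than 0.7 m/s, a free fall of about 25 mm, while threaded on it) ((horizontal distance between flange and square_stand below 0.012 m and z of flange in the frame of square_stand below 0.078 m and linear speed of flange above 0.7 m/s) or (horizontal distance between flange and round_stand below 0.012 m and z of flange in the frame of round_stand below 0.055 m and linear speed of flange above 0.7 m/s) or (horizontal distance between wheel and square_stand below 0.012 m and z of wheel in the frame of square_stand below 0.078 m and linear speed of wheel above 0.7 m/s) or (horizontal distance between wheel and round_stand below 0.012 m and z of wheel in the frame of round_stand below 0.055 m and linear speed of wheel above 0.7 m/s) or (horizontal distance between nut and square_stand below 0.012 m and z of nut in the frame of square_stand below 0.078 m and linear speed of nut above 0.7 m/s) or (horizontal distance between nut and round_stand below 0.012 m and z of nut in the frame of round_stand below 0.055 m and linear speed of nut above 0.7 m/s) or (horizontal distance between collar and square_stand below 0.012 m and z of collar in the frame of square_stand below 0.078 m and linear speed of collar above 0.7 m/s) or (horizontal distance between collar and round_stand below 0.012 m and z of collar in the frame of round_stand below 0.055 m and linear speed of collar above 0.7 m/s) or (horizontal distance between disc and square_stand below 0.012 m and z of disc in the frame of square_stand below 0.078 m and linear speed of disc above 0.7 m/s) or (horizontal distance between disc and round_stand below 0.012 m and z of disc in the frame of round_stand below 0.055 m and linear speed of disc above 0.7 m/s)).
It fails at once if the tin is pushed more than 30 mm from its place (distance of tin from where it was at the start of the episode above 0.03 m).
It fails at once if the angle iron is pushed more than 30 mm from its place (distance of angle_iron from where it was at the start of the episode above 0.03 m).
It also fails if it takes over 128 s, if anything falls off the work surface, if the arm or the gripper's body presses on something with over 40 N, if the wrist force passes 120 N, or if a joint passes its speed limit or range.

### The arm

A 6-joint arm with a two-finger parallel gripper is mounted at the origin on the work surface. World frame = base frame: x ahead of the robot, y to its left, z up, the work surface at z = 0. Lengths are in m, angles in rad, forces in N, time in s.
With the tool pointing down it reaches from about 0.35 to 0.8 m from the base axis. Payload 7.3 kg.
Tool frame: the origin (TCP) lies between the finger pads; the fingertips stand 25 mm ahead of it and the grasp point (between the pads) lies 6 mm ahead of it (r.tip_extent is the distance from the TCP to the fingertips, in m); z points along the fingers, y is the direction in which the jaws open and shut (so a half turn about z gives the same grasp; the last joint's range is limited). The gripper opens to 85 mm and grips with 20 to 120 N. Pads are 22 mm wide; open, the fingers measure 114 mm over their backs; the gripper's body (76 mm by 85 mm) begins 54 mm behind the grasp point. The pads swing forward as they close: fully open they stand 13 mm farther back than shut.
Start: joints at [-1.368, 0.342, 1.524, -0, 1.275, -0.146], TCP at [0.179, -0.493, 0.256] pointing down, gripper open.
Joint ranges: [-2.53, 2.53], [-0.77, 2.02], [0.04, 2.7], [-1, 4.14], [0.28, 2.66], [-3.11, 3.11]. Speed limits (rad/s): [2.57, 2.57, 3.14, 3.14, 3.14, 3.14].

### API

Orientations are given as a unit quaternion [x, y, z, w].
In Python, from workcell import r, command_gripper, optics gives the robot as it stands. The module is installed in compiled form; this text tells all that it offers. Calls block until the motion is done:
- r.reach(position, orientation): joint-space move of the TCP to a pose.
- r.move_straight(position, orientation=None, speed=0.15, max_force=None): straight line of the TCP; orientation=None keeps the orientation; speed is the mean speed in m/s. With max_force (N) it stops when the force on the tool has changed by that much, and returns True; else False.
- r.movej(angles): joint-space move.
- command_gripper(opening, force=None): finger opening in m; force is the grip in N (None keeps the last); returns when the fingers have stopped.
- r.hold(seconds).
- r.solve_ik(position, orientation): joint angles nearest the present ones, or None.
- r.read_state(): the state.
- optics.get_image(name): name is "scene" or "top"; returns (picture, depth): 384x512x3 uint8, red, green, blue; 384x512 float32, m along the optical axis (not along the pixel's ray), 0 where there is no reading.
- optics.camera_model(name): a dict with "K" (3x3 intrinsics, pixels), "k1" (the pictures are not rectified: a ray, as slopes to the right and down, at radius r is drawn at 1 + k1 r^2 times it, then the intrinsics apply), "R" (3x3) and "t" (3): a world point X has camera coordinates R X + t. Camera axes: x right, y down, z forward; pixel columns grow to the right and rows downward; lengths in m; the calibration is good to about 2 mm. A picture is of the moment at which its call begins. camera_model takes no time and is no camera call.
A pose or a line that the arm cannot do raises r.PlanningError and nothing moves.
- r.finish_job(): hands the job in, once; it reports no verdict.
The state is a dict: "time_s": time; "joint_positions": joint angles; "dq": joint speeds; "tau": joint torques, N m; "eef_pos": TCP position; "eef_rot": TCP orientation; "contact_force": force on the tool from outside, world axes, zero at the start; "torque": the same for the moment, N m; "grip_width": finger opening in m.
Only numpy, scipy, OpenCV 4.12 (cv2) and the standard library are available. Lean on these libraries where they do the work, as an engineer would, in place of code of your own. Each camera call takes 0.05 s, during which the arm holds its last target. There are 200 camera calls.

## Working session

There is one attempt and no reset: what is moved stays moved. The work goes in short steps, each a Python script; the robot and the scene stay as the last script left them, time stands still between calls to the robot, and variables do not carry over. Pictures are saved under pics/ and viewed, about 12 in all and at most 16, crops included, and the job is handed in when it is done.

```bash
mkdir -p pics; cat > h.py <<'E'
import numpy as np, cv2
from workcell import r, command_gripper, optics
def grab(n,tag=None):
    im,d=optics.get_image(n)
    if tag: cv2.imwrite(f'pics/{tag}.png',im[:,:,::-1]); np.save(f'pics/{tag}.npy',d)
    return im,d
def rays(n,uv):
    m=optics.camera_model(n);K=np.array(m['K'])
    D=np.array([m['k1'],0,0,0,0.])
    p=cv2.undistortPoints(np.array(uv,float).reshape(-1,1,2),K,D).reshape(-1,2)
    R=np.array(m['R']);t=np.array(m['t'])
    return -R.T@t, np.c_[p,np.ones(len(p))]@R
def plane(n,uv,z):
    c,d=rays(n,uv); return c+d*((z-c[2])/d[:,2])[:,None]
def bydepth(n,uv,dep):
    c,d=rays(n,uv); return c+d*np.array(dep)[:,None]
def cloud(n,d):
    v,u=np.mgrid[:d.shape[0],:d.shape[1]]
    return bydepth(n,np.c_[u.ravel(),v.ravel()],d.ravel()).reshape(*d.shape,3)
E
python3 - <<'E'
from h import *
for n in('scene','top'):
    grab(n,n+'0'); m=optics.camera_model(n); print(n,m['k1'],np.array(m['K'])[0],(-np.array(m['R']).T@m['t']))
s=r.read_state();print(s['time_s'],s['eef_rot'],s['grip_width'],r.tip_extent)
E
```

```text
scene -0.15492218404751032 [449.42161681   0.         256.71640914] [ 1.2489336  -0.53192763  0.61136486]
top 0.0024887776647397352 [394.02347146   0.         252.19184751] [ 0.36196066 -0.01846724  1.00421416]
0.1 [ 9.84828742e-01  1.73527833e-01 -9.75070707e-06 -6.62596065e-04] 0.0849569576592343 0.025
```

View pics/top0.png

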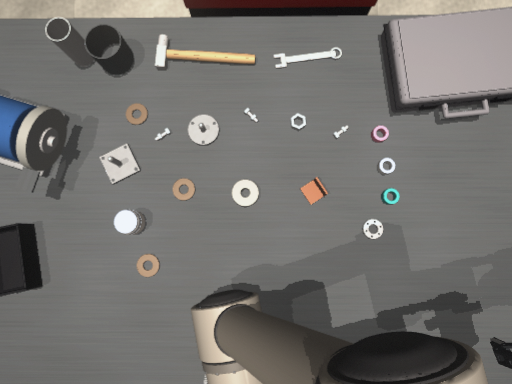

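View pics/scene0.png

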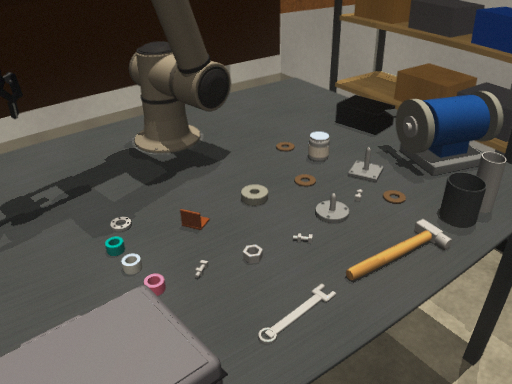

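The top view shows the parts: flange (373,229), wheel (245,193), nut (298,121), white collar (387,166) and round stand (203,128). The square stand is at (120,163), with the tin at (129,222) and the angle iron at (314,190). The collar look-alikes are pink (380,133) and turquoise (391,196).

There are three brown discs, at (137,114), (184,189) and (148,265). Image right is the robot's right (-y), so (184,189) is the one to take. I'll measure all of these and confirm the disc in a crop.

```bash
python3 - <<'E'
from h import *
d=np.load('pics/top0.npy');P=cloud('top',d)
im=cv2.imread('pics/top0.png')
Z=P[...,2]; print('bench z',np.median(Z[140:260:5,260:280]))
seeds=dict(flange=(373,229,.010,50),wheel=(245,193,.022,68),nut=(298,121,.019,40),collar=(387,166,.024,40),pink=(380,133,.024,40),turq=(391,196,.024,40),
 d1=(137,114,.006,58),d2=(184,189,.006,58),d3=(148,265,.006,58),rstand=(203,128,.012,80),sstand=(120,163,.012,90),tin=(129,222,.07,60),angle=(314,190,.045,60))
bg=cv2.medianBlur(im,5)
lab=cv2.cvtColor(im,cv2.COLOR_BGR2LAB).astype(int)
hsv=cv2.cvtColor(im,cv2.COLOR_BGR2HSV)
m=((hsv[...,2]>105)|((hsv[...,1]>90)&(hsv[...,2]>70))).astype(np.uint8)
m[:, :][Z>0.2]=0
n,L,st,ce=cv2.connectedComponentsWithStats(m)
for k,(u,v,h,D) in seeds.items():
    w=L[v-14:v+15,u-14:u+15]; l=np.bincount(w[w>0]).argmax()
    c=cv2.findContours((L==l).astype(np.uint8),cv2.RETR_EXTERNAL,cv2.CHAIN_APPROX_NONE)[0]
    c=max(c,key=cv2.contourArea).reshape(-1,2)
    p=plane('top',c,h)[:,:2].astype(np.float32)
    (cx,cy),R=cv2.minEnclosingCircle(p); hull=cv2.convexHull(p); M=cv2.moments(hull)
    rc=cv2.minAreaRect(p)
    zz=Z[L==l]
    print(k,'circ',np.round([cx,cy,2*R],4),'cent',np.round([M['m10']/M['m00'],M['m01']/M['m00']],4),'eqD',round(2*np.sqrt(cv2.contourArea(hull)/np.pi),4),'z',np.round(np.percentile(zz,[10,50,90]),3),'rect',np.round(rc[1],4),round(rc[2],1),'R',round(np.hypot(cx,cy),3))
cv2.imwrite('pics/crop1.png',cv2.resize(im[85:285,90:410],None,fx=2.5,fy=2.5,interpolation=cv2.INTER_CUBIC))
E
```

```text
bench z -0.0007717480369412444
flange circ [5.4810e-01 1.0000e-03 1.6305e+00] cent [0.5435 0.0343] eqD 1.2188 z [-0.003 -0.     0.022] rect [1.373  0.9894] 89.4 R 0.548
wheel circ [5.4590e-01 7.0000e-04 1.6108e+00] cent [0.5413 0.0336] eqD 1.2041 z [-0.003 -0.     0.022] rect [1.3564 0.9775] 89.4 R 0.546
nut circ [5.4640e-01 8.0000e-04 1.6157e+00] cent [0.5419 0.0338] eqD 1.2078 z [-0.003 -0.     0.022] rect [1.3606 0.9805] 89.4 R 0.546
collar circ [5.4550e-01 7.0000e-04 1.6075e+00] cent [0.5409 0.0335] eqD 1.2016 z [-0.003 -0.     0.022] rect [1.3537 0.9755] 89.4 R 0.545
pink circ [5.4550e-01 7.0000e-04 1.6075e+00] cent [0.5409 0.0335] eqD 1.2016 z [-0.003 -0.     0.022] rect [1.3537 0.9755] 89.4 R 0.545
turq circ [5.4550e-01 7.0000e-04 1.6075e+00] cent [0.5409 0.0335] eqD 1.2016 z [-0.003 -0.     0.022] rect [1.3537 0.9755] 89.4 R 0.545
d1 circ [5.4890e-01 1.0000e-03 1.6371e+00] cent [0.5442 0.0345] eqD 1.2237 z [-0.003 -0.     0.022] rect [1.3785 0.9934] 89.4 R 0.549
d2 circ [5.4890e-01 1.0000e-03 1.6371e+00] cent [0.5442 0.0345] eqD 1.2237 z [-0.003 -0.     0.022] rect [1.3785 0.9934] 89.4 R 0.549
d3 circ [5.4890e-01 1.0000e-03 1.6371e+00] cent [0.5442 0.0345] eqD 1.2237 z [-0.003 -0.     0.022] rect [1.3785 0.9934] 89.4 R 0.549
rstand circ [5.4770e-01 9.0000e-04 1.6272e+00] cent [0.5431 0.0342] eqD 1.2163 z [-0.003 -0.     0.022] rect [1.3702 0.9874] 89.4 R 0.548
sstand circ [5.4770e-01 9.0000e-04 1.6272e+00] cent [0.5431 0.0342] eqD 1.2163 z [-0.003 -0.     0.022] rect [1.3702 0.9874] 89.4 R 0.548
tin circ [ 5.3690e-01 -2.0000e-04  1.5321e+00] cent [0.5325 0.0311] eqD 1.1452 z [-0.003 -0.     0.022] rect [1.2901 0.9297] 89.4 R 0.537
angle circ [5.4160e-01 3.0000e-04 1.5731e+00] cent [0.5371 0.0324] eqD 1.1759 z [-0.003 -0.     0.022] rect [1.3247 0.9546] 89.4 R 0.542
```

View pics/crop1.png

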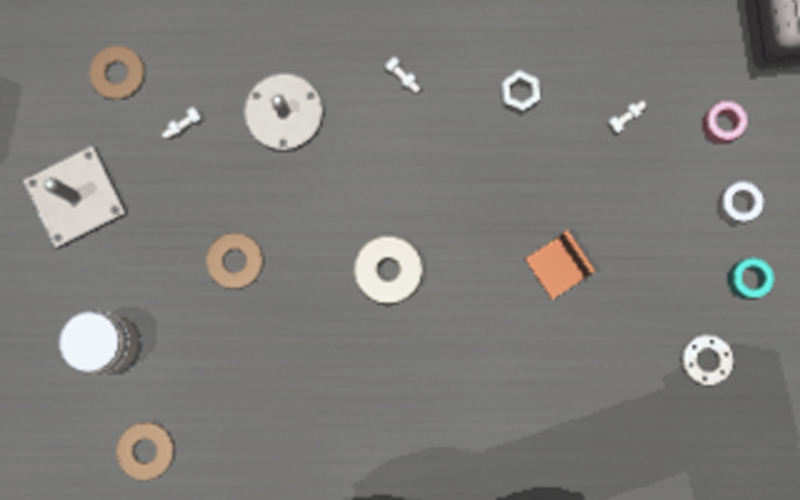

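The crop confirms the disc at (184,189), 2.5x crop (235,261), as the rightmost of the three brown rings. The mask threshold let the bench through, so I'll tighten it.

```bash
cat > seg.py <<'E'
from h import *
def seg(im,u,v,h,half=26,n='top'):
    """contour of bright/coloured blob near (u,v) -> points on plane z=h"""
    hsv=cv2.cvtColor(im,cv2.COLOR_RGB2HSV)
    m=((hsv[...,2]>165)|((hsv[...,1]>70)&(hsv[...,2]>80))).astype(np.uint8)
    w=np.zeros_like(m); w[v-half:v+half+1,u-half:u+half+1]=1
    cs=cv2.findContours(m*w,cv2.RETR_EXTERNAL,cv2.CHAIN_APPROX_NONE)[0]
    c=max(cs,key=cv2.contourArea).reshape(-1,2)
    return plane(n,c,h)[:,:2].astype(np.float32)
E
python3 - <<'E'
from seg import *
im=cv2.imread('pics/top0.png')[:,:,::-1].copy();Z=cloud('top',np.load('pics/top0.npy'))[...,2]
S=dict(flange=(373,229,.010),wheel=(245,193,.022),nut=(298,121,.019),collar=(387,166,.024),pink=(380,133,.024),turq=(391,196,.024),
 d1=(137,114,.006),d2=(184,189,.006),d3=(148,265,.006),rstand=(203,128,.012),sstand=(120,163,.012),tin=(126,222,.07),angle=(314,190,.045))
for k,(u,v,h) in S.items():
    p=seg(im,u,v,h,15 if k in('pink','turq','collar') else 24)
    hull=cv2.convexHull(p);M=cv2.moments(hull);(cx,cy),R=cv2.minEnclosingCircle(p);rc=cv2.minAreaRect(p)
    w=Z[v-14:v+15,u-14:u+15]
    print(k,'cent',np.round([M['m10']/M['m00'],M['m01']/M['m00']],4),'circ',np.round([cx,cy,2*R],4),'eqD',round(2*np.sqrt(M['m00']/np.pi),4),'ztop',round(np.percentile(w,90),3),round(w.max(),3),'rect',np.round(rc[1],3),round(rc[2],1))
    if k=='nut':
        a=cv2.approxPolyDP(hull,.004,True).reshape(-1,2);c=np.array([M['m10'],M['m01']])/M['m00'];print(' corners deg',np.round(np.degrees(np.arctan2(*(a-c).T[::-1])),0), np.round(np.hypot(*(a-c).T),4))
        x,y=(p-c).T; an=np.arctan2(y,x);rr=np.hypot(x,y);print(' hex phase corner deg',np.degrees(np.angle(np.sum((rr-rr.mean())*np.exp(6j*an))))/6)
# pegs: high points
P=cloud('top',np.load('pics/top0.npy'))
for k in('rstand','sstand'):
    u,v,_=S[k]; q=P[v-25:v+25,u-25:u+25].reshape(-1,3); t=q[q[:,2]>(.045 if k=='rstand' else .065)]; print(k,'peg top pts',len(t),t.mean(0) if len(t) else q[:,2].max())
E
```

```text
flange cent [ 0.3764 -0.3035] circ [ 0.3766 -0.3036  0.0494] eqD 0.0476 ztop 0.01 1.004 rect [0.047 0.047] 89.9
wheel cent [0.4671 0.0161] circ [0.4669 0.0164 0.0679] eqD 0.0659 ztop 0.023 1.004 rect [0.064 0.066] 45.0
nut cent [ 0.6519 -0.1202] circ [ 0.652  -0.1202  0.0406] eqD 0.038 ztop 0.016 1.004 rect [0.036 0.04 ] 89.0
 corners deg [  14.   62.  117. -173. -118.  -64.] [0.0203 0.02   0.0202 0.02   0.0202 0.0203]
 hex phase corner deg 4.321166882110719
collar cent [ 0.5341 -0.3405] circ [ 0.5343 -0.3407  0.0409] eqD 0.0389 ztop 0.022 1.004 rect [0.039 0.038] 43.2
pink cent [ 0.6157 -0.3256] circ [ 0.6152 -0.3257  0.0463] eqD 0.0418 ztop 0.022 1.004 rect [0.037 0.044] 44.5
turq cent [ 0.4571 -0.3471] circ [ 0.4566 -0.3473  0.0415] eqD 0.0396 ztop 0.022 1.004 rect [0.04  0.037] 89.8
d1 cent [0.677  0.3015] circ [0.6768 0.3015 0.0556] eqD 0.0536 ztop 0.006 1.004 rect [0.053 0.051] 89.7
d2 cent [0.478  0.1737] circ [0.4782 0.1739 0.0564] eqD 0.054 ztop 0.006 1.004 rect [0.054 0.052] 89.8
d3 cent [0.2864 0.26  ] circ [0.2863 0.2602 0.056 ] eqD 0.0543 ztop 0.006 1.004 rect [0.054 0.053] 1.5
rstand cent [0.6326 0.1251] circ [0.6328 0.1254 0.0796] eqD 0.078 ztop 0.014 1.004 rect [0.078 0.077] 89.6
sstand cent [0.5447 0.3399] circ [0.5443 0.3407 0.1078] eqD 0.0882 ztop 0.016 1.004 rect [0.078 0.079] 26.9
tin cent [0.3934 0.2991] circ [0.3933 0.2991 0.0567] eqD 0.0547 ztop 0.071 1.004 rect [0.055 0.053] 1.9
angle cent [ 0.4649 -0.1477] circ [ 0.4647 -0.1478  0.0597] eqD 0.0491 ztop 0.02 1.004 rect [0.048 0.041] 33.4
rstand peg top pts 37 [0.54388455 0.07794767 0.36044952]
sstand peg top pts 41 [0.49427994 0.24199765 0.32343438]
```

Sizes and heights match the descriptions. The numbers also confirm the disc: d2 has y=0.174, against 0.30 and 0.26 for the other two. I'll check clearance around the square stand, then start with the flange.

```bash
cat > act.py <<'E'
from seg import *
SQ=(.5445,.3402); RD=(.6327,.1252)
def q(deg): a=np.radians(deg)/2; return [np.cos(a),np.sin(a),0,0]
def st(): return r.read_state()
def rep(t): s=st(); print(t,'t',round(s['time_s'],1),'pos',np.round(s['eef_pos'],4),'F',np.round(s['contact_force'],1),'w',round(s['grip_width'],4))
def pick(x,y,yaw,width,z=None,lift=.003,force=40,margin=.014):
    "z None: touch the bench, then rise by lift"
    command_gripper(min(.085,width+margin)); r.reach([x,y,.12],q(yaw))
    if z is None:
        r.move_straight([x,y,.045],speed=.12)
        hit=r.move_straight([x,y,.008],speed=.03,max_force=4); rep(f'touch {hit}')
        z=st()['eef_pos'][2]+lift
    r.move_straight([x,y,z],speed=.12); command_gripper(width-.01,force); rep('gripped')
    r.move_straight([x,y,.2],speed=.25); rep('lifted'); return z
def place(S,yaw,zpick,zrest,top,dx=0,dy=0):
    x,y=S[0]+dx,S[1]+dy
    r.reach([x,y,.2],q(yaw)); ze=zpick+zrest
    r.move_straight([x,y,zpick+top+.006],speed=.2); rep('above')
    hit=r.move_straight([x,y,ze+.004],speed=.06,max_force=10)
    rep(f'low {hit}, end z {ze:.4f}')
    if hit: return False
    hit=r.move_straight([x,y,ze-.0015],speed=.02,max_force=6); rep(f'down {hit}'); return True
def release(w):
    command_gripper(w); p=st()['eef_pos']; r.move_straight([p[0],p[1],.2],speed=.2); rep('released')
E
python3 - <<'E'
from act import *
P=cloud('top',np.load('pics/top0.npy')).reshape(-1,3);P=P[(P[:,2]>.03)&(P[:,2]<.6)]
for lo,hi in((.03,.09),(.09,.14),(.14,.3)):
    k=P[(P[:,2]>lo)&(P[:,2]<hi)]; k=k[k[:,1]>.15]; D=np.hypot(k[:,0]-SQ[0],k[:,1]-SQ[1]); i=np.argsort(D)
    i=i[D[i]>.03]; print(lo,[(np.round(k[j],3),round(D[j],3)) for j in i[:60:20]])
z=pick(.3766,-.3036,0,.050)
print('zpick',z); grab('top','top1')
E
```

```text
0.03 [(array([0.42 , 0.303, 0.069]), np.float64(0.13)), (array([0.581, 0.467, 0.061]), np.float64(0.132)), (array([0.595, 0.463, 0.076]), np.float64(0.133))]
0.09 [(array([0.582, 0.447, 0.119]), np.float64(0.114)), (array([0.572, 0.452, 0.122]), np.float64(0.115)), (array([0.563, 0.455, 0.121]), np.float64(0.116))]
0.14 [(array([0.584, 0.459, 0.141]), np.float64(0.125)), (array([0.58 , 0.462, 0.147]), np.float64(0.127)), (array([0.575, 0.465, 0.149]), np.float64(0.129))]
touch True t 3.2 pos [ 0.3765 -0.3035  0.019 ] F [-1.9  1.7  8.2] w 0.0639
gripped t 3.8 pos [ 0.3768 -0.3041  0.0225] F [-1.1 -0.3  7.8] w 0.0476
lifted t 4.6 pos [ 0.376  -0.3029  0.1987] F [-0.6 -1.2 -1.4] w 0.0479
zpick 0.021954181138627914
```

```bash
python3 - <<'E'
from act import *
im,d=grab('scene','s1')
cv2.imwrite('pics/s1c.png',cv2.resize(im[60:300,0:300,::-1],None,fx=2.5,fy=2.5))
E
```

```text
(no output)
```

View pics/s1c.png

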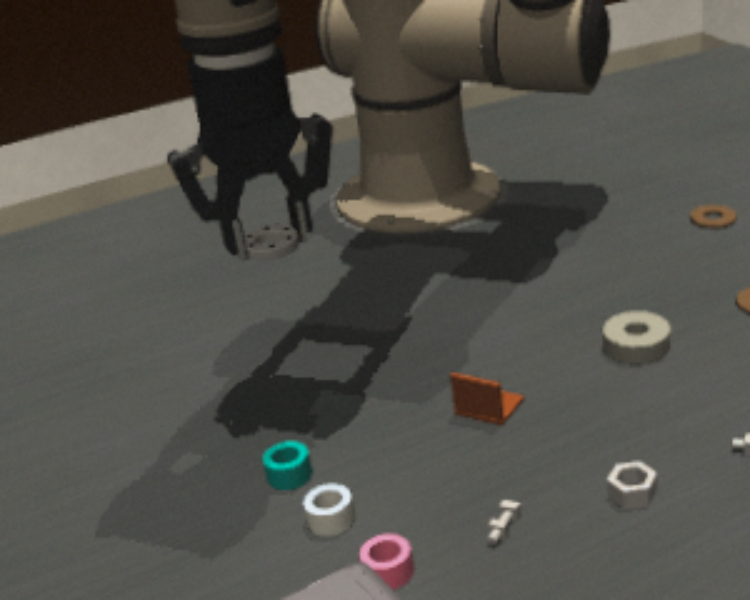

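The flange is held level. For the square stand I'll use yaw 90, so the jaws open along x, away from the grinder.

```bash
python3 - <<'E'
from act import *
ok=place(SQ,90,.022,.012,.078); print(ok)
if ok:
    release(.066)
    z=pick(.4669,.0163,0,.068,z=.025); 
    for n in('top','scene'): grab(n,n+'2')
    a=cv2.imread('pics/top2.png')[60:260,90:350];b=cv2.imread('pics/scene2.png')[90:290,190:450]
    cv2.imwrite('pics/c2.png',cv2.resize(np.hstack([a,b]),None,fx=1.53,fy=1.53,interpolation=cv2.INTER_CUBIC))
E
```

```text
above t 7.7 pos [0.5453 0.3401 0.107 ] F [ 0.5  0.2 -1. ] w 0.0474
low False, end z 0.0340 t 9.0 pos [0.5448 0.3403 0.0385] F [-0.2  1.4 -1.6] w 0.0476
down True t 9.3 pos [0.545  0.3404 0.0345] F [-0.3 -0.7  4.9] w 0.0476
True
released t 10.6 pos [0.5436 0.3398 0.1986] F [ 0.5  0.7 -1. ] w 0.0658
gripped t 13.4 pos [0.4675 0.0163 0.026 ] F [-0.2  1.4  5.6] w 0.0649
lifted t 14.3 pos [0.4661 0.0164 0.199 ] F [-0.8  0.3 -2.4] w 0.0655
```

View pics/c2.png

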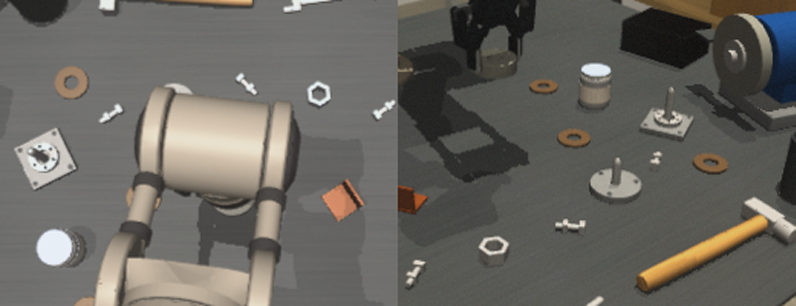

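The flange is threaded and flat on the square base. Next are the wheel and then the nut.

```bash
python3 - <<'E'
from act import *
ok=place(SQ,90,.0255,.022,.078); print(ok)
if ok:
    release(.084)
    z=pick(.6520,-.1202,4,.036,z=.029)
    for n in('top','scene'): grab(n,n+'3')
    a=cv2.imread('pics/top3.png')[60:260,90:350];b=cv2.imread('pics/scene3.png')[90:290,190:450]
    cv2.imwrite('pics/c3.png',cv2.resize(np.hstack([a,b]),None,fx=1.53,fy=1.53,interpolation=cv2.INTER_CUBIC))
E
```

```text
above t 16.2 pos [0.5454 0.3397 0.1105] F [-0.3 -0.5 -1.7] w 0.065
low False, end z 0.0475 t 17.4 pos [0.5448 0.3403 0.0519] F [-0. -0. -1.] w 0.0653
down True t 17.6 pos [0.545  0.3404 0.0481] F [-0.1  0.2  5.2] w 0.0655
True
released t 18.9 pos [0.5436 0.3397 0.1987] F [-0.8 -1.3  0.4] w 0.0841
gripped t 22.2 pos [ 0.6528 -0.1205  0.0304] F [-0.5  0.1  5.5] w 0.0351
lifted t 23.1 pos [ 0.6511 -0.1199  0.1982] F [-0.4 -0.3 -1.1] w 0.0347
```

View pics/c3.png

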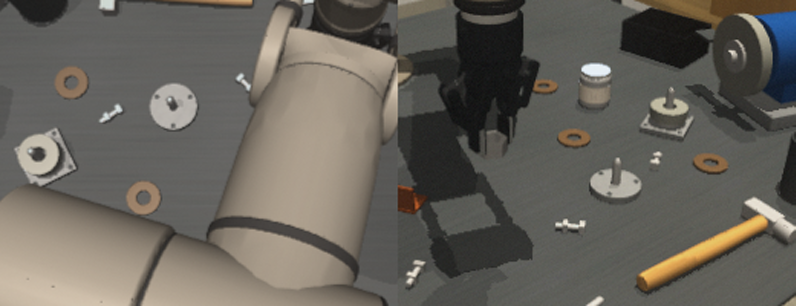

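The wheel is seated and the nut is gripped. I'll place the nut, then pick up the white collar, jaws along y so they stay clear of the pink and turquoise ones.

```bash
python3 - <<'E'
from act import *
ok=place(SQ,94,.0295,.044,.078); print(ok)
if ok:
    release(.052)
    z=pick(.5343,-.3406,0,.040,z=.030)
    for n in('top','scene'): grab(n,n+'4')
    a=cv2.imread('pics/top4.png')[60:260,90:350];b=cv2.imread('pics/scene4.png')[90:290,190:450]
    c=cv2.imread('pics/scene4.png')[60:300,0:300]
    cv2.imwrite('pics/c4.png',np.hstack([cv2.resize(c,(375,300)),cv2.resize(b,(390,300))]))
E
```

```text
above t 25.5 pos [0.5454 0.3399 0.1142] F [ 0.6  0.  -1.4] w 0.0344
low False, end z 0.0735 t 26.2 pos [0.5447 0.3403 0.0776] F [-0.7  0.9 -1.2] w 0.0347
down True t 26.5 pos [0.545  0.3405 0.0744] F [-0.8 -0.6  5.4] w 0.0348
True
released t 27.6 pos [0.5436 0.3398 0.1987] F [-0.7 -0.1 -0.7] w 0.0517
gripped t 31.4 pos [ 0.5349 -0.3411  0.0315] F [-0.6  0.8  5.8] w 0.0386
lifted t 32.3 pos [ 0.5336 -0.3401  0.1985] F [-0.1  0.5 -0.5] w 0.0387
```

View pics/c4.png

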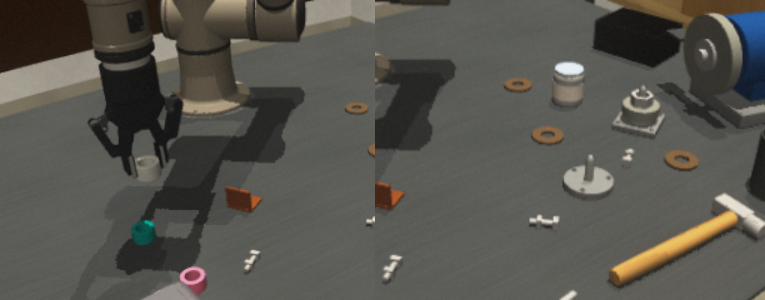

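The nut is on the square stand and the white collar is gripped. I'll place the collar, then pick the disc using a bench touch.

```bash
python3 - <<'E'
from act import *
ok=place(RD,0,.0305,.012,.055); print(ok)
if ok:
    release(.056)
    z=pick(.4781,.1738,0,.058,lift=.0025,force=25); print('zpick',z)
    for n in('top','scene'): grab(n,n+'5')
    a=cv2.imread('pics/top5.png')[60:260,90:350];b=cv2.imread('pics/scene5.png')[50:250,190:450]
    cv2.imwrite('pics/c5.png',np.hstack([cv2.resize(a,(390,300)),cv2.resize(b,(390,300))]))
E
```

```text
above t 34.8 pos [0.6336 0.1247 0.0926] F [-0.3  0.2  0. ] w 0.0382
low False, end z 0.0425 t 35.7 pos [0.633  0.1252 0.0468] F [ 0.6 -0.3 -1.3] w 0.0392
down True t 36.0 pos [0.6334 0.1253 0.0435] F [-0.2 -0.3  5.6] w 0.0389
True
released t 37.2 pos [0.6318 0.1251 0.1986] F [ 0.1 -0.1 -0.4] w 0.0561
touch True t 40.0 pos [0.4779 0.1738 0.0167] F [-1.3 -0.4  6.6] w 0.0721
gripped t 40.5 pos [0.4792 0.1741 0.0208] F [-1.9 -0.7 15.7] w 0.0563
lifted t 41.4 pos [0.4773 0.1736 0.1986] F [-0.7 -0.3 -0.1] w 0.056
zpick 0.01920497151592391
```

View pics/c5.png

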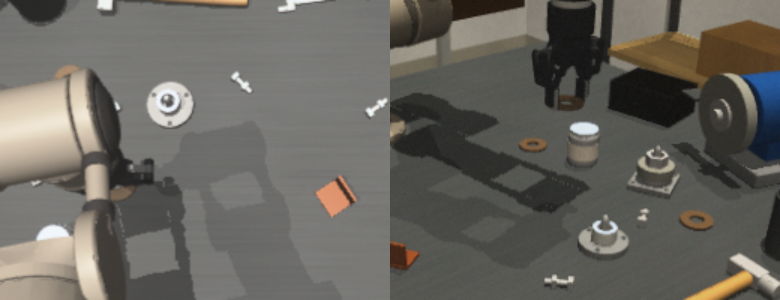

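The collar is seated and the disc is held level at the fingertips. I'll place it.

```bash
python3 - <<'E'
from act import *
ok=place(RD,0,.0205,.036,.055); print(ok)
if ok:
    p=st()['eef_pos']
    print(r.move_straight([RD[0],RD[1],p[2]-.004],speed=.015,max_force=4)); rep('settle')
    release(.074)
    r.reach([.179,-.493,.256],q(20)); r.hold(.3)
    for n in('top','scene'): im,d=grab(n,n+'6')
    im=cv2.imread('pics/top6.png')[:,:,::-1].copy();Z=cloud('top',np.load('pics/top6.npy'))
    for k,S,h in(('sq',SQ,.063),('rd',RD,.042)):
        D=np.hypot(Z[...,0]-S[0],Z[...,1]-S[1])
        for lo,hi in((.009,.015),(.014,.017),(.019,.027),(.021,.032)): print(k,lo,hi,'z pct',np.round(np.percentile(Z[...,2][(D>lo)&(D<hi)],[5,25,50,75,95]),4))
    a=im[60:260,90:350,::-1];b=cv2.imread('pics/scene6.png')[110:260,260:455]
    cv2.imwrite('pics/c6.png',np.hstack([cv2.resize(a,(390,300)),cv2.resize(b,(390,300),interpolation=cv2.INTER_CUBIC)]))
E
```

```text
above t 42.9 pos [0.6332 0.1257 0.083 ] F [ 0.3  0.2 -0. ] w 0.0562
low False, end z 0.0565 t 43.4 pos [0.6325 0.1252 0.0601] F [ 0.4 -0.2 -0.7] w 0.0562
down True t 43.7 pos [0.6332 0.1252 0.0567] F [-1.5  1.3  4.4] w 0.0562
True
True
settle t 43.9 pos [0.6333 0.1252 0.0567] F [-2.   0.1  6.3] w 0.0559
released t 45.1 pos [0.632  0.1251 0.1987] F [-0.1 -0.6 -0.3] w 0.0744
sq 0.009 0.015 z pct [0.0304 0.0504 0.0596 0.0626 0.064 ]
sq 0.014 0.017 z pct [0.0583 0.0614 0.0624 0.0635 0.0647]
sq 0.019 0.027 z pct [0.0411 0.0428 0.044  0.0468 0.061 ]
sq 0.021 0.032 z pct [0.0122 0.0421 0.0432 0.0444 0.0468]
rd 0.009 0.015 z pct [0.0113 0.0315 0.0397 0.0413 0.0429]
rd 0.014 0.017 z pct [0.0382 0.0406 0.0416 0.0432 0.0441]
rd 0.019 0.027 z pct [0.0104 0.039  0.0411 0.0424 0.0442]
rd 0.021 0.032 z pct [0.009  0.0121 0.0397 0.0418 0.0432]
```

View pics/c6.png

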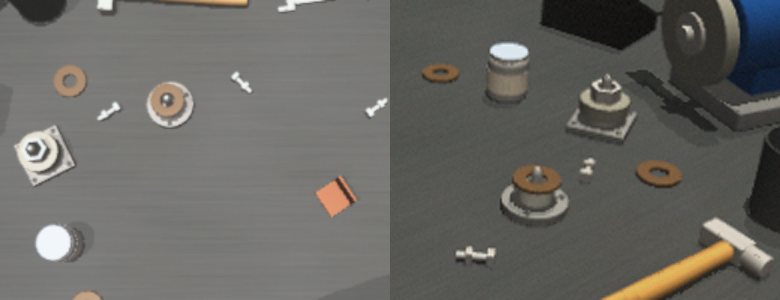

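The heights match: nut top 62.5 mm (63 expected), wheel top 44 (44), disc top 41.5 (42). Everything looks level, and the tin and angle iron haven't moved. Handing in.

```bash
python3 -c "
from h import *
print(r.finish_job(), r.read_state()['time_s'])"
```

```text
the job is handed in; nothing more can be done
the job is handed in; nothing more can be done
```

The job is handed in, finished at about 47 s of the 128 s allowed. All five parts are threaded in the order you gave: flange, wheel and nut on the square stand, collar and then disc on the round stand. Each part was lowered in the grip until the force sensor felt it touch down, and only then released.

- **Heights:** the last depth check put the nut top at about 62.5 mm (63 expected), the wheel top at about 44 mm (44) and the disc top at about 41.5 mm (42). The flange and collar are hidden under other parts, so I judged them from where they touched down and from the heights of the parts above.
- **Level and bystanders:** by eye in the final pictures, everything looks level and the tin and angle iron are where they started. I did not measure tilt or their positions again.
- **Look-alikes:** I took the white collar and left the pink and turquoise ones. For the disc I took the brown ring farthest to the robot's right.
- **Disagreements:** the gripper read 1–3 mm less than each part's nominal width. While closing on the disc, the fingertips pressed the bench with about 16 N, well below the limits. Neither affected the placing.

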